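Slide the bead tray between the jar and the cabinet

ROBOT

A 6-joint arm with a two-finger parallel gripper is mounted at the origin on the work surface. World frame = base frame: x ahead of the robot, y to its left, z up, the work surface at z = 0. Lengths are in m, angles in rad, forces in N, time in s.
With the tool pointing down it reaches from about 0.225 to 0.875 m from the base axis. Payload 3.4 kg.
Tool frame: the origin (TCP) lies at the very end of the fingers, on their centre line; the grasp point (between the pads) lies 19 mm behind it; z points along the fingers, y is the direction in which the jaws open and shut (so a half turn about z gives the same grasp; the last joint's range is limited). The gripper opens to 85 mm and grips with 20 to 120 N. Pads are 22 mm wide; open, the fingers measure 114 mm over their backs; the gripper's body (76 mm by 85 mm) begins 54 mm behind the grasp point. The pads swing forward as they close: fully open they stand 13 mm farther back than shut.
Start: joints at [1.114, 0.276, 1.505, -0, 1.361, -0.121], TCP at [0.189, 0.543, 0.231] pointing down, gripper open.
Joint ranges: [-2.89, 2.89], [-0.75, 2.08], [0.22, 2.7], [-1.18, 4.32], [0.11, 2.71], [-2.7, 2.7]. Speed limits (rad/s): [2.57, 2.57, 3.14, 3.14, 3.14, 3.14].

INTERFACE

Orientations are given as a unit quaternion [w, x, y, z].
In Python, from rig import get_state, get_image, calibration, sign_off gives the robot as it stands. The module is installed in compiled form; this text tells all that it offers.
- The arm moves only by the tool drive_tool, never from a script. Its argument "targets" is one flat list of numbers, 7 for each row, row after row: the turn, a rotation vector about the tool's x, y, z in degrees, then the shift along the tool's x, y, z in mm, then the opening, from 0 (shut) to 1 (fully open). In form: [wx, wy, wz, tx, ty, tz, fingers, wx, wy, wz, tx, ty, tz, fingers, ...]. A call has 1 to 12 rows; each row shifts and turns the commanded pose from where the row before left it, along the tool's axes as they then stand; what a row does not reach is not made up. A row lasts 1/8 s, in which the tool goes at most 62.5 mm and 10.7 degrees, less where a joint would pass 70% of its speed; a pose out of reach is approached as far as the arm can. A call is refused whole if a number of a shift passes 62.5 or a number of a turn 10.7, either way. A call with a gripper value outside its range is refused whole. The fingers move at their own pace and stop on an object; "grip_force" is the grip in N (left out, the last holds). Time passes only in rows, so rows that do not move let the fingers close. It gives the time, the measured TCP pose, the force and the opening at its end, in the units of the state.
- get_state(): the state, without advancing time (a new reading comes with each control period).
- get_image(name): name is "scene" or "top" or "wrist"; returns the picture (420x560x3 uint8, red, green, blue); there is no depth.
- calibration(name): a dict with "mtx" (3x3 intrinsics, pixels), "distortion" ([k1, k2, p1, p2, k3] as OpenCV has them; the pictures are not rectified), "world_to_cam" (4x4, takes a point from world to camera coordinates); the wrist camera has in their place "hand_eye" (4x4, takes a point from camera to tool coordinates, whose origin is the TCP and whose axes are the flange's). Camera axes: x right, y down, z forward; pixel columns grow to the right and rows downward; lengths in m; the calibration is good to about 2 mm. A picture is of the moment at which its call begins: read the wrist's pose just before it. calibration takes no time and is no camera call.
- sign_off(): hands the job in, once; it reports no verdict.
The state is a dict: "clock": time; "qpos": joint angles; "qd": joint speeds; "effort": joint torques, N m; "position": TCP position; "ee_rot": TCP orientation; "contact_force": force on the tool from outside, world axes, zero at the start; "moment": the same for the moment, N m; "width": finger opening in m.
Only numpy, scipy, OpenCV 4.12 (cv2) and the standard library are available. Lean on these libraries where they do the work, as an engineer would, in place of code of your own. Each camera call takes 0.05 s, during which the arm holds its last target.

TASK

With the fingertips, push the filled orange bead tray lengthwise along the table through the narrow gap between the lidded stoneware jar and the parts cabinet, until the whole tray is out on the other side, still lying in line with the gap, with its leading end touching or within a finger's width (15 mm) of the wooden gauge block that lies across the way there. Only push it: the tray must never be lifted or tipped. Do not shove the gauge block along, and leave the dish, pliers, spool, bottle and mug where they are.

Things in the scene. Friction and masses are not known exactly. Their poses are not given: they have to be found in the camera images.
- tray: hard orange bead tray full of fixed beads, about 0.15 to 0.31 kg, lies flat and slides on the table: 66 mm wide (its x) by 100 mm long (its y), 22 mm high, outer corners rounded with 8 mm radius, outer walls upright and 4 mm thick. Origin at the centre of its underside. It starts on the robot's right of the gap (smaller y), its +y end leading, roughly but not exactly in line with the gap, at most 25 mm to the side of the gap's centre line and 0.25 rad off its direction.
- cabinet: blue plastic parts cabinet with a closed white flip-top lid, 90 by 90 mm, 50 mm high (54 mm at the hinge bar), fixed to the table. Origin at the centre of its underside. It forms one side of the gap with one of its two faces across its own x axis; the push goes along its own +y axis (away from the robot's right, to its left). The jar stands straight beside it along its x axis, on either its +x or its -x side (it varies from start to start).
- jar: lidded stoneware jar, terracotta below and blue lid, upright wall 90 mm in diameter, 58 mm high with its knob, fixed to the table. Origin at the centre of its underside, always 162 mm from the cabinet's origin. The free gap between jar and cabinet is 72 mm; its centre line passes midway between the two origins, perpendicular to the line that joins them.
- gauge_block: wooden bead gauge block, 120 mm (its x) by 30 mm (its y), 25 mm high, 0.12 kg, loose. Origin at the centre of its underside. Lies across the centre line 195 to 215 mm beyond the line that joins jar and cabinet, its -y face (15 mm from its origin) towards the gap.
- dish: greenish glass votive dish, 64 mm across, 42 mm high, loose, some way beyond the gauge block; origin at the centre of its underside
- pliers: steel crimping pliers with red handles lying flat, about 150 mm long, 50 mm wide, 13 mm high, loose, on the far side of the table from the robot; origin about mid-length, at table height
- spool: wire spool (black flanges, copper wire) standing upright, 50 mm across, 34 mm high, loose, to the right of the tray; origin at the centre of its underside
- bead_bottle: small amber glass bottle with white cap, 44 mm across, 70 mm high, loose, left and near the robot; origin at the centre of its underside
- mug: small white mug with a handle, 68 mm across, 62 mm high, loose, far right; origin at the centre of its underside
Mind the look-alikes: they are no part of the job. Of the things like the jar, leave any that is purple; of the rest the smaller one is meant.

How it is judged:
By the outcome, as a careful person would: the job done as asked, in the order asked, and still so for the second after the job is handed in, with the robot touching nothing.
It also fails if it takes over 64 s, if anything falls off the work surface, if the arm or the gripper's body presses on something with over 40 N, if the wrist force passes 120 N, or if a joint passes its speed limit or range.

## Working session

There is one attempt and no reset: what is moved stays moved. The work goes in short steps, Python scripts to look and compute and a tool call to move; the robot and the scene stay as the last step left them, time stands still between calls to the robot, and variables do not carry over. Pictures are saved under pics/ and viewed, and the job is handed in when it is done.

Besides the shell and the picture viewer there is one more tool, called after ">>>" as name(argument=value, ...) on one line, values as JSON. drive_tool: Moves the arm, as the interface text tells. Its arguments: {"type":"object","properties":{"targets":{"type":"array"},"grip_force":{"type":"number"}},"required":["targets"]}

```bash
mkdir -p pics; python3 - <<'E'
from rig import *
import cv2
print(get_state())
for n in ("scene","top"):
    im=get_image(n); cv2.imwrite(f"pics/{n}0.png",im[:,:,::-1])
    c=calibration(n); print(n,c)
print(calibration("wrist"))
E
```

```text
{'clock': 0.0, 'qpos': array([ 1.11400651e+00,  2.76590270e-01,  1.50616564e+00, -7.34652829e-06,
        1.36072970e+00, -1.21039782e-01]), 'qd': array([ 7.93002137e-05,  1.44579490e-03,  4.78153586e-04, -1.44267240e-03,
       -1.35538105e-04,  1.77242770e-04]), 'effort': array([ 1.41999983e-03, -4.16780019e+01, -2.45799834e+01,  2.44985158e-04,
        1.11838154e-02, -2.05148922e-05]), 'position': array([0.18923132, 0.54238047, 0.23042948]), 'ee_rot': array([-2.66219660e-04,  1.67086783e-01,  9.85941738e-01, -9.08271521e-04]), 'contact_force': array([-0.50221695,  0.00503565,  0.66576084]), 'moment': array([-0.00223132, -0.01742496,  0.02710999]), 'width': 0.08507034719364778}
scene {'mtx': array([[445.7458213 ,   0.        , 278.94613039],
       [  0.        , 445.7458213 , 215.09411734],
       [  0.        ,   0.        ,   1.        ]]), 'distortion': array([-0.06395319,  0.        ,  0.        ,  0.        ,  0.        ]), 'world_to_cam': array([[ 0.25296619,  0.96743954, -0.00829676, -0.14999032],
       [ 0.79787714, -0.2134638 , -0.56375994, -0.41649611],
       [-0.5471
[... 530 characters left out ...]
2293, -0.99561356,  1.03441013],
       [ 0.        ,  0.        ,  0.        ,  1.        ]])}
{'mtx': array([[327.44939078,   0.        , 283.62264287],
       [  0.        , 327.44939078, 207.22821723],
       [  0.        ,   0.        ,   1.        ]]), 'distortion': array([-0.02812477,  0.        ,  0.        ,  0.        ,  0.        ]), 'hand_eye': array([[ 7.67055579e-04, -9.49405510e-01, -3.14051889e-01,
         8.09350148e-02],
       [ 9.99999548e-01,  5.51695606e-04,  7.74624806e-04,
        -1.87375684e-04],
       [-5.62172012e-04, -3.14052341e-01,  9.49405504e-01,
        -1.42559342e-01],
       [ 0.00000000e+00,  0.00000000e+00,  0.00000000e+00,
         1.00000000e+00]])}
```

View pics/top0.png

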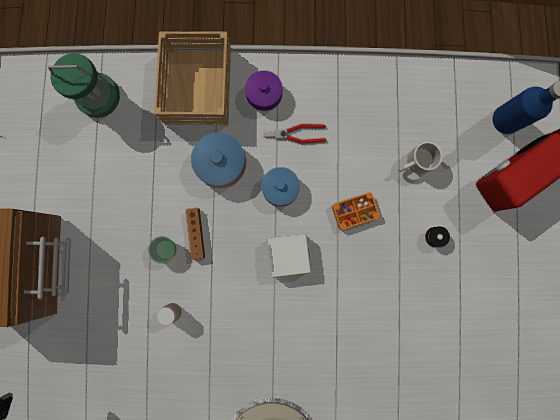

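View pics/scene0.png

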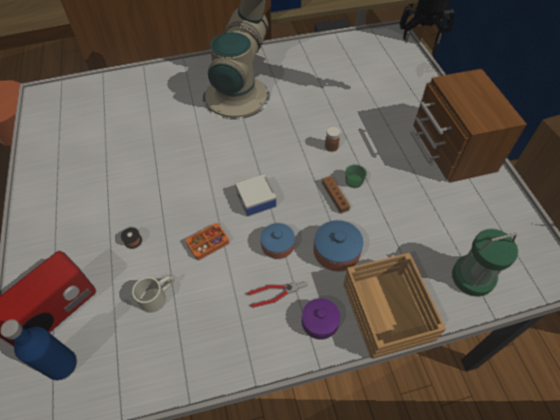

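The top view gives three jar-like things: purple at (264,90), the larger blue one at (218,159) and the smaller blue one at (280,187). I choose the smaller blue one. The cabinet is at (289,255), the tray at (356,212), the gauge block at (195,233), and the dish at (163,249). I'll check the choice in a close crop.

```bash
python3 - <<'E'
import cv2
im=cv2.imread("pics/top0.png")[130:290,150:400]
cv2.imwrite("pics/crop0.png",cv2.resize(im,None,fx=3.2,fy=3.2,interpolation=cv2.INTER_CUBIC))
E
cat > h.py <<'E'
import numpy as np,cv2
from rig import *
from scipy.spatial.transform import Rotation as R
def camT(name,state=None):
    c=calibration(name)
    if name=="wrist":
        w,x,y,z=state["ee_rot"];T=np.eye(4);T[:3,:3]=R.from_quat([x,y,z,w]).as_matrix();T[:3,3]=state["position"]
        return c["mtx"],c["distortion"],np.linalg.inv(T@c["hand_eye"])
    return c["mtx"],c["distortion"],c["world_to_cam"]
def unproj(cam,px,z):
    K,d,T=cam
    u=cv2.undistortPoints(np.array(px,float).reshape(-1,1,2),K,d).reshape(-1,2)
    Ci=np.linalg.inv(T);o=Ci[:3,3]
    r=np.c_[u,np.ones(len(u))]@Ci[:3,:3].T
    return (o+r*((z-o[2])/r[:,2])[:,None])
def proj(cam,P):
    K,d,T=cam
    return cv2.projectPoints(np.array(P,float).reshape(-1,3),cv2.Rodrigues(T[:3,:3])[0],T[:3,3],K,d)[0].reshape(-1,2)
E
```

```text
(no output)
```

View pics/crop0.png

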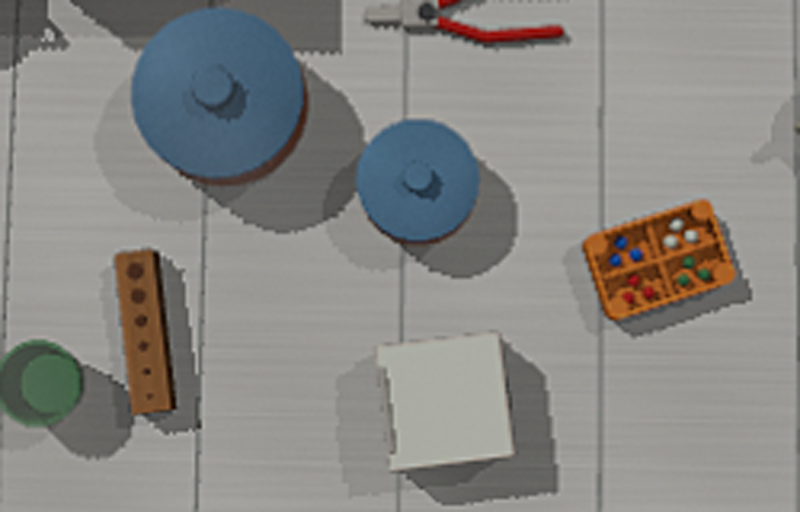

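```bash
cat > meas.py <<'E'
from h import *
def rect(cam,im,z,x0=0.25,x1=0.75,y0=-0.35,y1=0.45,s=2000):
    # ortho picture at height z: col-> y, row-> x
    ys=np.arange(y0,y1,1/s);xs=np.arange(x0,x1,1/s)
    Y,X=np.meshgrid(ys,xs)
    p=proj(cam,np.c_[X.ravel(),Y.ravel(),np.full(X.size,z)]).astype(np.float32).reshape(*X.shape,2)
    return cv2.remap(im,p[...,0],p[...,1],cv2.INTER_CUBIC)
def big(m):
    n,l,st,c=cv2.connectedComponentsWithStats(m.astype(np.uint8)); 
    return l,st
def minrect(m,x0,y0,s):
    cs,_=cv2.findContours(m.astype(np.uint8),cv2.RETR_EXTERNAL,cv2.CHAIN_APPROX_NONE)
    out=[]
    for c in cs:
        a=cv2.contourArea(c)
        if a<800: continue
        r=cv2.minAreaRect(c); b=cv2.boxPoints(r)
        M=cv2.moments(c)
        out.append((a/s/s*1e6,(x0+r[0][1]/s,y0+r[0][0]/s),(r[1][0]/s,r[1][1]/s),np.c_[x0+b[:,1]/s,y0+b[:,0]/s].round(4).tolist()))
    return sorted(out,key=lambda t:-t[0])
E
python3 - <<'E'
from meas import *
im=cv2.imread("pics/top0.png");cam=camT("top")
s=2000
def seg(z,f,box):
    x0,x1,y0,y1=box
    r=rect(cam,im,z,x0,x1,y0,y1,s);h=cv2.cvtColor(r,cv2.COLOR_BGR2HSV).astype(int)
    m=f(h);m=cv2.morphologyEx(m.astype(np.uint8),cv2.MORPH_CLOSE,np.ones((25,25)))
    m=cv2.morphologyEx(m,cv2.MORPH_OPEN,np.ones((9,9)))
    return minrect(m,x0,y0,s)
def c(p): return unproj(cam,[p],0)[0]
print("approx",[c(p)[:2].round(3) for p in((356,212),(280,187),(289,255),(195,233))])
for name,z,f,p in [("tray",.022,lambda h:(h[...,1]>130)&(h[...,0]<22)&(h[...,2]>110),(356,212)),
 ("jar",.045,lambda h:(h[...,0]>95)&(h[...,0]<125)&(h[...,1]>80),(280,187)),
 ("cab",.05,lambda h:(h[...,2]>178)&(h[...,1]<40),(289,255)),
 ("block",.025,lambda h:(h[...,0]<22)&(h[...,1]>90)&(h[...,2]>60),(195,233))]:
    a=c(p);w=.085
    for o in seg(z,f,(a[0]-w,a[0]+w,a[1]-w,a[1]+w))[:2]: print(name,o)
E
```

```text
approx [array([ 0.559, -0.195]), array([ 0.617, -0.011]), array([ 0.454, -0.035]), array([0.503, 0.191])]
tray (6145.5, (np.float64(0.5606633657443361), np.float64(-0.1901062562698715)), (0.06581304168701171, 0.10163195037841796), [[0.5457, -0.2488], [0.5133, -0.1524], [0.5757, -0.1315], [0.6081, -0.2278]])
jar (5966.5, (np.float64(0.6134918211323178), np.float64(-0.010977806645423874)), (0.087, 0.0875), [[0.57, -0.0547], [0.57, 0.0328], [0.657, 0.0328], [0.657, -0.0547]])
block (3346.625, (np.float64(0.5013334240164348), np.float64(0.18861318461189375)), (0.11877108001708984, 0.029974540710449218), [[0.4445, 0.1657], [0.4405, 0.1954], [0.5581, 0.2116], [0.5622, 0.1819]])
```

The crop shows the smaller blue jar at (418,180), next to the white-lid cabinet at (445,400), so that is the gap. Next I'll bring the wrist camera over it for a closer measurement.

>>> drive_tool(targets=[0,0,10.6,0,0,0,1,0,0,10.6,0,0,0,1,0,0,10.6,0,0,0,1,0,0,10.6,0,0,0,1,0,0,10.6,0,0,0,1,0,0,10.6,0,0,0,1])

```text
clock: 0.85
position: [0.1893, 0.5426, 0.2308]
ee_rot: [0.0, 0.664, 0.748, -0.001]
contact_force: [-0.3, -0.5, -0.4]
width: 0.0853
```

>>> drive_tool(targets=[0,0,0,-48.5,23.4,-1.7,1,0,0,0,-48.5,23.4,-1.7,1,0,0,0,-48.5,23.4,-1.7,1,0,0,0,-48.5,23.4,-1.7,1,0,0,0,-48.5,23.4,-1.7,1,0,0,0,-48.5,23.4,-1.7,1,0,0,0,-48.5,23.4,-1.7,1,0,0,0,-48.5,23.4,-1.7,1,0,0,0,-48.5,23.4,-1.7,1,0,0,0,-48.5,23.4,-1.7,1,0,0,0,-48.5,23.4,-1.7,1,0,0,0,-48.5,23.4,-1.7,1])

```text
clock: 2.35
position: [0.5412, -0.0012, 0.2514]
ee_rot: [-0.0, 0.662, 0.75, 0.0]
contact_force: [0.5, 0.6, -0.3]
width: 0.085
```

>>> drive_tool(targets=[0,0,0,0,0,0,1])

```text
clock: 2.48
position: [0.5424, -0.0028, 0.2509]
ee_rot: [0.0, 0.663, 0.748, -0.0]
contact_force: [-0.6, 0.6, 1.0]
width: 0.0857
```

```bash
python3 - <<'E'
from h import *
s=get_state(); im=get_image("wrist"); cv2.imwrite("pics/w1.png",im[:,:,::-1]); np.savez("w1.npz",position=s["position"],ee_rot=s["ee_rot"])
print(s["position"],s["ee_rot"],s["qpos"],s["clock"])
E
```

```text
[ 0.54243007 -0.00278778  0.25087578] [ 3.10989429e-04  6.63260824e-01  7.48388138e-01 -4.20614961e-04] [-1.32723976e-01  2.16201205e-01  1.53869010e+00 -1.06314683e-03
  1.38665520e+00 -2.52990374e-01] 2.475
```

View pics/w1.png

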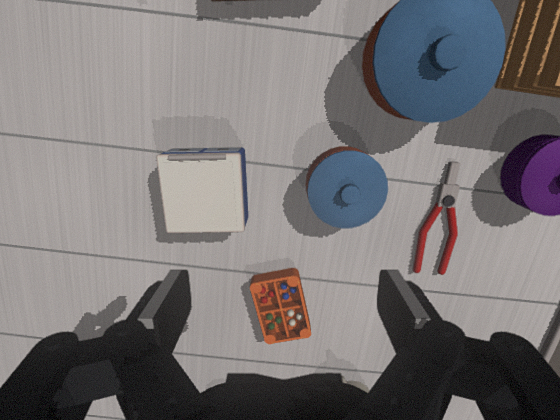

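The wrist view shows the cabinet lid at (203,190), the small jar at (347,190) and the tray at (280,307), with the gap between. I'll measure from both cameras now.

```bash
python3 - <<'E'
from meas import *
st=dict(np.load("w1.npz"))
s=2000
V=[]
for nm,f in(("wrist","w1"),("top","top0")):
    im=cv2.imread(f"pics/{f}.png");cam=camT(nm,st)
    def seg(z,fn,c,w=.085):
        x0,x1,y0,y1=c[0]-w,c[0]+w,c[1]-w,c[1]+w
        r=rect(cam,im,z,x0,x1,y0,y1,s);h=cv2.cvtColor(r,cv2.COLOR_BGR2HSV).astype(int)
        m=fn(h);m=cv2.morphologyEx(m.astype(np.uint8),cv2.MORPH_CLOSE,np.ones((25,25)))
        m=cv2.morphologyEx(m,cv2.MORPH_OPEN,np.ones((9,9)))
        return minrect(m,x0,y0,s)
    for name,z,fn,p in [("tray",.022,lambda h:(h[...,1]>130)&(h[...,0]<22)&(h[...,2]>110),(.56,-.19)),
     ("jar",.045,lambda h:(h[...,0]>95)&(h[...,0]<125)&(h[...,1]>80),(.613,-.011))]:
        for o in seg(z,fn,p)[:1]: print(nm,name,[np.round(q,4).tolist() for q in o])
    r=rect(cam,im,.05,.36,.56,-.12,.08,s)
    for i in range(0,400,40): r[i,:]=(0,0,255) if i%200==0 else r[i,:]//2; r[:,i]=r[:,i]//2
    V.append(r)
cv2.imwrite("pics/cab.png",np.hstack(V))
E
```

```text
wrist tray [6566.25, [0.5602, -0.1858], [0.0666, 0.1086], [[0.5462, -0.248], [0.5113, -0.1451], [0.5743, -0.1237], [0.6092, -0.2265]]]
wrist jar [5940.5, [0.6135, -0.0093], [0.087, 0.0875], [[0.57, -0.053], [0.57, 0.0345], [0.657, 0.0345], [0.657, -0.053]]]
top tray [6139.25, [0.5607, -0.1901], [0.0658, 0.1016], [[0.5459, -0.2488], [0.5132, -0.1526], [0.5755, -0.1314], [0.6082, -0.2276]]]
top jar [5966.875, [0.6139, -0.0111], [0.0873, 0.087], [[0.6138, -0.0727], [0.5523, -0.0112], [0.614, 0.0505], [0.6755, -0.011]]]
```

View pics/cab.png

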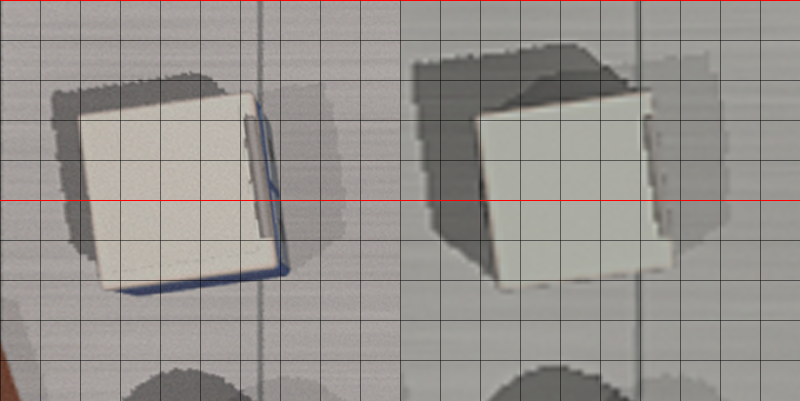

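>>> drive_tool(targets=[0,0,-1,0,0,0,1,0,0,0,-56,-0.5,0,1,0,0,0,-56,-0.5,0,1,0,0,0,-56,-0.5,0,1,0,0,0,-56,0,0,1,0,0,0,0,0,50,1,0,0,0,0,0,50,1,0,0,0,0,0,50,1,0,0,0,0,0,40,1,0,0,0,0,0,0,1,0,0,0,0,0,0,1])

```text
clock: 3.9
position: [0.5721, -0.221, 0.0634]
ee_rot: [0.001, 0.654, 0.756, 0.0]
contact_force: [0.1, -0.5, -0.3]
width: 0.0853
```

```bash
cat > look.py <<'E'
from meas import *
import sys
C=np.array([.5346,-.021]);d=np.array([-.1376,.9905]);n=np.array([.9905,.1376])
def al(p): p=np.array(p)[:2]-C; return (p@d*1e3).round(1),(p@n*1e3).round(1)
if __name__=="__main__":
    tag=sys.argv[1]
    s=get_state(); im=get_image("wrist"); cv2.imwrite(f"pics/{tag}.png",im[:,:,::-1]); np.savez(tag+".npz",position=s["position"],ee_rot=s["ee_rot"])
    w,x,y,z=s["ee_rot"];m=R.from_quat([x,y,z,w]).as_matrix()
    print("tcp",s["position"].round(4),"along/lat",al(s["position"]),"yaw rel d deg",np.degrees(np.arctan2(m[1,0],m[0,0])-np.arctan2(d[1],d[0])).round(2),"F",s["contact_force"].round(1),"w",round(s["width"],4),"t",s["clock"],"tilt",m[:,2].round(4))
E
python3 look.py w2
```

```text
tcp [ 0.5721 -0.221   0.0634] along/lat (np.float64(-203.3), np.float64(9.6)) yaw rel d deg 0.34 F [ 0.1 -0.5 -0.3] w 0.0853 t 3.9 tilt [ 0.0023 -0.001  -1.    ]
```

View pics/w2.png

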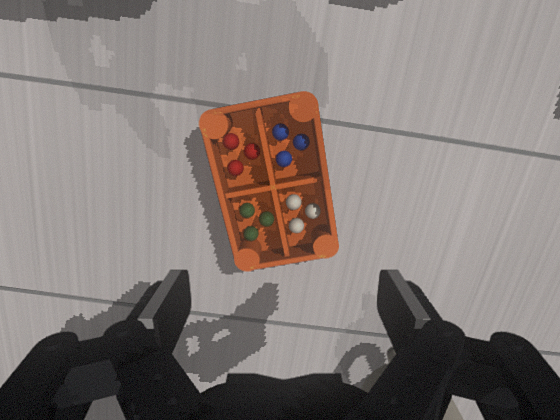

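The tray spans (200-340, 92-272), seen whole and still ahead of the pads only because of perspective. I'll measure it again here.

```bash
cat > tray.py <<'E'
from look import *
def tray(tag,cx,cy,name="wrist",w=.09):
    st=dict(np.load(tag+".npz")) if name=="wrist" else None
    im=cv2.imread(f"pics/{tag}.png");cam=camT(name,st);s=2000
    x0,y0=cx-w,cy-w
    r=rect(cam,im,.022,x0,cx+w,y0,cy+w,s);h=cv2.cvtColor(r,cv2.COLOR_BGR2HSV).astype(int)
    m=((h[...,1]>130)&(h[...,0]<22)&(h[...,2]>150)).astype(np.uint8)
    m=cv2.morphologyEx(m,cv2.MORPH_CLOSE,np.ones((31,31)));m=cv2.morphologyEx(m,cv2.MORPH_OPEN,np.ones((11,11)))
    o=minrect(m,x0,y0,s)[0]
    b=np.array(o[3]);b=b[:];L=np.linalg.norm(b[1]-b[0]);e=(b[1]-b[0]) if L>.08 else (b[2]-b[1])
    if e@d<0:e=-e
    ang=np.degrees(np.arctan2(e[1],e[0])-np.arctan2(d[1],d[0]))
    return "centre al/lat",[float(v) for v in al(o[1])],"size",np.round(o[2],4),"heading rel d (deg,+=to -x)",ang.round(2)
if __name__=="__main__":
    print(tray(sys.argv[1],float(sys.argv[2]),float(sys.argv[3]),*(sys.argv[4:5])))
E
python3 tray.py w2 .56 -.19; python3 tray.py top0 .56 -.19 top;python3 tray.py w1 .56 -.19
```

```text
('centre al/lat', [-172.0, 3.0], 'size', array([0.0655, 0.0995]), 'heading rel d (deg,+=to -x)', np.float64(10.91))
('centre al/lat', [-172.1, 3.3], 'size', array([0.0652, 0.0993]), 'heading rel d (deg,+=to -x)', np.float64(11.13))
('centre al/lat', [-171.3, 3.4], 'size', array([0.0661, 0.0994]), 'heading rel d (deg,+=to -x)', np.float64(10.85))
```

>>> drive_tool(targets=[0,0,0,-4,-0.5,0,1,0,0,0,0,0,30,1,0,0,0,0,0,28,1,0,0,0,0,0,0,1,0,0,0,0,0,0,1])

```text
clock: 4.58
position: [0.5721, -0.2262, 0.0052]
ee_rot: [0.001, 0.655, 0.756, 0.0]
contact_force: [0.3, 0.2, -0.2]
width: 0.0851
```

```bash
python3 look.py w3;python3 tray.py w3 .56 -.19
```

```text
tcp [ 0.5721 -0.2262  0.0052] along/lat (np.float64(-208.5), np.float64(8.9)) yaw rel d deg 0.24 F [ 0.3  0.2 -0.2] w 0.0851 t 4.575 tilt [ 0.0024 -0.0012 -1.    ]
('centre al/lat', [-172.1, 3.0], 'size', array([0.0655, 0.0994]), 'heading rel d (deg,+=to -x)', np.float64(10.87))
```

View pics/w3.png

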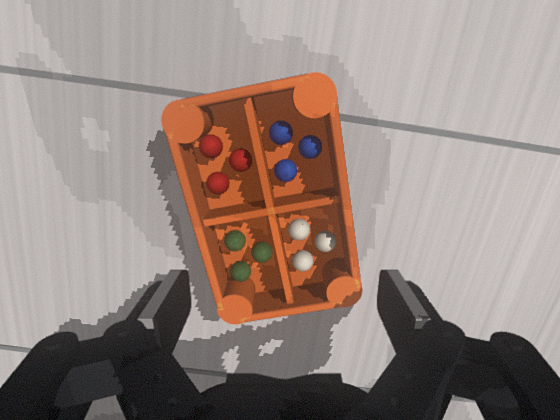

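The pads straddle the rear end, with the right pad at (385,290) and the tray corner at (360,290). I'll lower further and nudge towards the cabinet side.

>>> drive_tool(targets=[0,0,0,0,0,9,1,0,0,0,0,0,0,1,0,0,0,0,-4,0,1,0,0,0,0,-4,0,1,0,0,0,0,-4,0,1,0,0,0,0,-4,0,1,0,0,0,0,0,0,1])

```text
clock: 5.5
position: [0.5547, -0.2278, -0.0052]
ee_rot: [-0.0, 0.655, 0.756, -0.0]
contact_force: [-0.2, -0.4, 0.0]
width: 0.0855
```

```bash
python3 look.py w4;python3 tray.py w4 .56 -.19
```

```text
tcp [ 0.5547 -0.2278 -0.0052] along/lat (np.float64(-207.6), np.float64(-8.6)) yaw rel d deg 0.24 F [-0.2 -0.4  0. ] w 0.0855 t 5.5 tilt [-5.e-04  3.e-04 -1.e+00]
('centre al/lat', [-169.2, -3.4], 'size', array([0.0655, 0.0994]), 'heading rel d (deg,+=to -x)', np.float64(6.0))
```

View pics/w4.png

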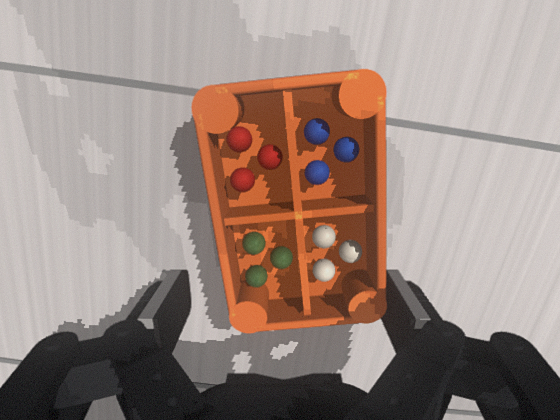

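The heading is down to 6° and the tray is 3.4 mm to the cabinet side. The matching nudge is at the front end, with the left pad towards the jar side.

>>> drive_tool(targets=[0,0,0,0,4,0,1,0,0,0,0,0,-50,1,0,0,0,39,-1.2,0,1,0,0,0,39,-1.2,0,1,0,0,0,0,0,0,1,0,0,0,0,0,30,1,0,0,0,0,0,20,1,0,0,0,0,0,0,1])

```text
clock: 6.55
position: [0.545, -0.1505, -0.0068]
ee_rot: [-0.001, 0.655, 0.756, -0.001]
contact_force: [-0.7, -0.3, -0.2]
width: 0.0853
```

>>> drive_tool(targets=[0,0,0,0,4,0,1,0,0,0,0,4,0,1,0,0,0,0,4,0,1,0,0,0,0,4,0,1,0,0,0,0,2.5,0,1,0,0,0,0,0,0,1])

```text
clock: 7.3
position: [0.5644, -0.1477, -0.0053]
ee_rot: [0.0, 0.655, 0.756, 0.0]
contact_force: [-0.8, 0.7, -0.1]
width: 0.0853
```

```bash
python3 look.py w5;python3 tray.py w5 .56 -.19; python3 - <<'E'
from h import *
cv2.imwrite("pics/top5.png",get_image("top")[:,:,::-1])
E
python3 tray.py top5 .56 -.19 top
```

```text
tcp [ 0.5644 -0.1477 -0.0053] along/lat (np.float64(-129.6), np.float64(12.1)) yaw rel d deg 0.26 F [-0.8  0.7 -0.1] w 0.0853 t 7.3 tilt [ 6.e-04 -0.e+00 -1.e+00]
('centre al/lat', [-138.8, 1.6], 'size', array([0.0655, 0.0535]), 'heading rel d (deg,+=to -x)', np.float64(-277.91))Traceback (most recent call last):
  File "tray.py", line 15, in <module>
    print(tray(sys.argv[1],float(sys.argv[2]),float(sys.argv[3]),*(sys.argv[4:5])))
          ~~~~^^^^^^^^^^^^^^^^^^^^^^^^^^^^^^^^^^^^^^^^^^^^^^^^^^^^^^^^^^^^^^^^^^^^
  File "tray.py", line 9, in tray
    o=minrect(m,x0,y0,s)[0]
      ~~~~~~~~~~~~~~~~~~^^^
IndexError: list index out of range
```

View pics/w5.png

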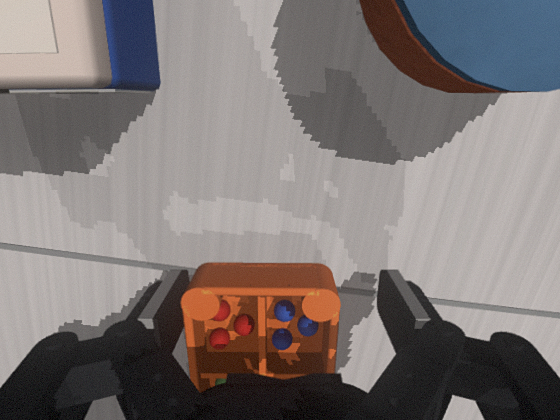

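The tray front sits between the pads, walls parallel to them. Now I'll go up, back behind the tray, partly close the fingers, and look.

>>> drive_tool(targets=[0,0,0,0,-4,0,1,0,0,0,0,0,-60,1,0,0,0,-28,-2,0,0.4,0,0,0,-28,-2,0,0.4,0,0,0,-28,-2,0,0.4,0,0,0,-28,-2,0,0.4,0,0,0,0,0,0,0.4,0,0,0,0,0,0,0.4])

```text
clock: 8.4
position: [0.5676, -0.2597, 0.0545]
ee_rot: [-0.001, 0.655, 0.755, 0.0]
contact_force: [-0.7, -0.8, -0.1]
width: 0.0341
```

```bash
python3 look.py w6;python3 tray.py w6 .56 -.19
```

```text
tcp [ 0.5676 -0.2597  0.0545] along/lat (np.float64(-240.9), np.float64(-0.2)) yaw rel d deg 0.23 F [-0.7 -0.8 -0.1] w 0.0341 t 8.4 tilt [-5.e-04  1.e-03 -1.e+00]
('centre al/lat', [-171.3, 2.2], 'size', array([0.0653, 0.0993]), 'heading rel d (deg,+=to -x)', np.float64(-0.45))
```

View pics/w6.png

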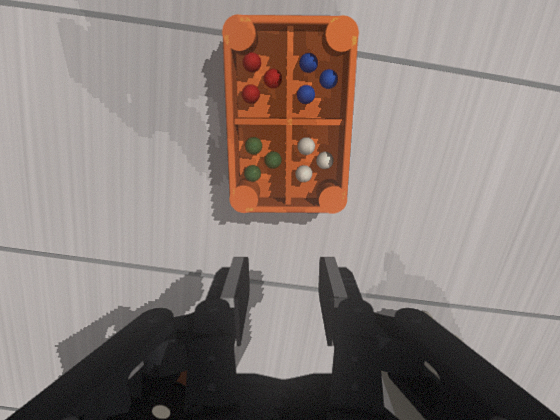

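Aligned: heading -0.45°, 2.2 mm to the jar side, with the tray at (288,113) px ahead of the pads. Before entering I'll check that the finger linkage clears the jar and cabinet, using the scene camera.

```bash
python3 - <<'E'
from look import *
im=np.ascontiguousarray(get_image("scene")[:,:,::-1]);cv2.imwrite("pics/scene6.png",im)
cam=camT("scene");s=get_state()
p=proj(cam,[s["position"]])[0];print(p)
x,y=p.astype(int)
c=im[max(0,y-100):y+60,max(0,x-110):x+110]
cv2.imwrite("pics/sc6.png",cv2.resize(c,None,fx=3.6,fy=3.6,interpolation=cv2.INTER_CUBIC))
top=camT("top");print("spool",al(unproj(top,[(437,237)],.034)[0]))
E
```

```text
[178.6917635  238.84686822]
spool (np.float64(-352.6), np.float64(-83.2))
```

View pics/sc6.png

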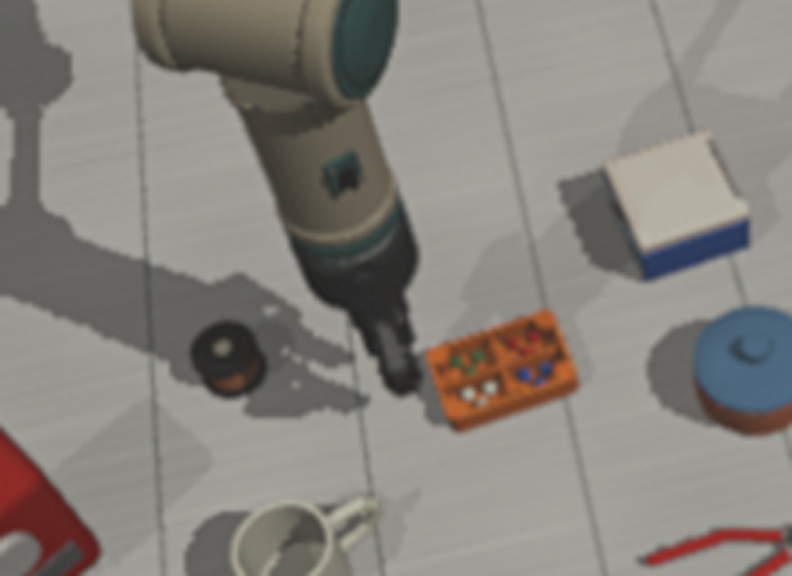

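The linkage spreads to about ±50 mm at about 40 mm above the tips (triangulated from w6). It would hit the cabinet and jar, so I'll push with shut fingers turned 90°, showing only the 22 mm width in the gap. First I'll take out the 2.2 mm offset with one more straddled side nudge at mid-length.

>>> drive_tool(targets=[0,0,0,0,0,-10,1,0,0,0,0,0,0,1,0,0,0,35,0,0,1,0,0,0,34.6,0,0,1,0,0,0,0,0,0,1,0,0,0,0,0,35,1,0,0,0,0,0,34,1,0,0,0,0,-4,0,1,0,0,0,0,-3,0,1,0,0,0,0,-2,0,1,0,0,0,0,0,0,1])

```text
clock: 9.88
position: [0.5502, -0.1933, -0.003]
ee_rot: [0.001, 0.655, 0.756, 0.0]
contact_force: [0.9, 0.5, 0.5]
width: 0.0849
```

```bash
python3 look.py w7
```

```text
tcp [ 0.5502 -0.1933 -0.003 ] along/lat (np.float64(-172.8), np.float64(-8.3)) yaw rel d deg 0.24 F [0.9 0.5 0.5] w 0.0849 t 9.875 tilt [ 0.0028 -0.0012 -1.    ]
```

View pics/w7.png

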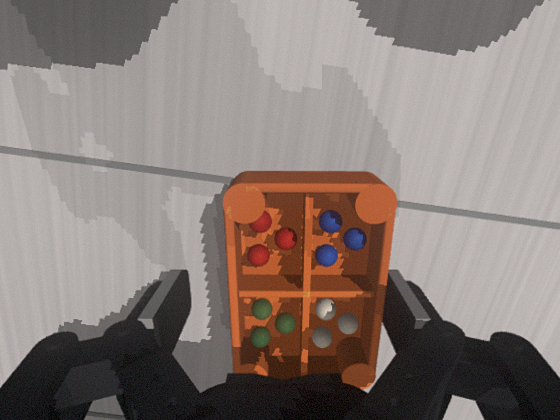

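>>> drive_tool(targets=[0,0,0,0,-1,0,1,0,0,0,0,0,0,1,0,0,0,0,5,0,1,0,0,0,0,0,-60,1,0,0,0,-36,2,0,0,0,0,0,-36,2.3,0,0,0,0,10.6,0,0,0,0,0,0,10.6,0,0,0,0,0,0,10.6,0,0,0,0,0,0,10.6,0,0,0,0,0,0,10.6,0,0,0,0])

```text
clock: 11.3
position: [0.5667, -0.2622, 0.0549]
ee_rot: [-0.001, 0.924, 0.381, -0.001]
contact_force: [-0.1, 0.9, -0.5]
width: -0.0001
```

>>> drive_tool(targets=[0,0,10.6,0,0,0,0,0,0,10.6,0,0,0,0,0,0,10.6,0,0,0,0,0,0,5.4,0,0,0,0,0,0,0,0,0,0,0])

```text
clock: 11.92
position: [0.567, -0.2623, 0.055]
ee_rot: [-0.001, 0.998, 0.07, -0.001]
contact_force: [0.1, 0.9, -0.2]
width: -0.0002
```

```bash
python3 look.py w8;python3 tray.py w8 .56 -.19;python3 - <<'E'
from h import *
cv2.imwrite("pics/top8.png",get_image("top")[:,:,::-1])
E
python3 tray.py top8 .56 -.19 top
```

```text
tcp [ 0.567  -0.2623  0.055 ] along/lat (np.float64(-243.5), np.float64(-1.2)) yaw rel d deg -89.87 F [ 0.1  0.9 -0.2] w -0.0002 t 11.925 tilt [-0.0022  0.0011 -1.    ]
('centre al/lat', [-171.5, 0.8], 'size', array([0.0658, 0.0996]), 'heading rel d (deg,+=to -x)', np.float64(0.06))
('centre al/lat', [-170.9, 0.4], 'size', array([0.065 , 0.0997]), 'heading rel d (deg,+=to -x)', np.float64(0.22))
```

View pics/w8.png

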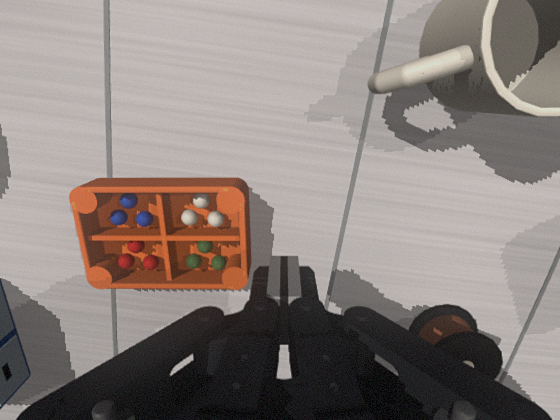

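View pics/top8.png

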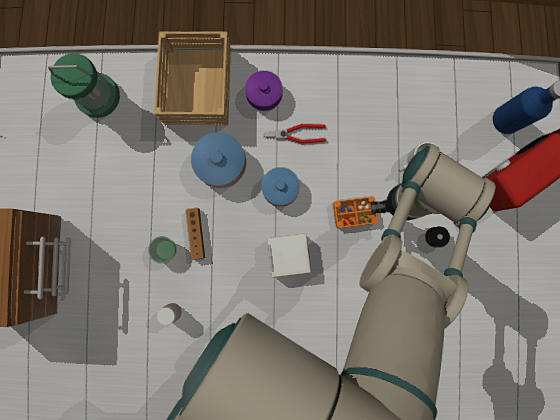

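The fingers are shut and turned behind the tray at (285,265) px, tray at (160,233). Both cameras put it within 0.8 mm and 0.3° of the line. Now descending and starting the push.

>>> drive_tool(targets=[0,0,0,1.8,0,25,0,0,0,0,0,0,24,0,0,0,0,0,0,0,0,0,0,0,0,-4,0,0,0,0,0,0,-4,0,0,0,0,0,0,-4,0,0,0,0,0,0,-4,0,0,0,0,0,0,-6,0,0,0,0,0,0,-8,0,0,0,0,0,0,-8,0,0,0,0,0,0,-8,0,0,0,0,0,0,0,0,0])

```text
clock: 13.52
position: [0.5622, -0.2152, 0.0062]
ee_rot: [-0.001, 0.998, 0.07, -0.001]
contact_force: [-0.7, 0.3, 0.3]
width: -0.0004
```

```bash
cat > both.py <<'E'
from tray import *
tag,a=sys.argv[1],float(sys.argv[2])/1e3
c=C+a*d
import subprocess
s=get_state(); im=get_image("wrist"); cv2.imwrite(f"pics/w{tag}.png",im[:,:,::-1]); np.savez(f"w{tag}.npz",position=s["position"],ee_rot=s["ee_rot"])
cv2.imwrite(f"pics/top{tag}.png",get_image("top")[:,:,::-1])
w,x,y,z=s["ee_rot"];m=R.from_quat([x,y,z,w]).as_matrix()
print("tcp al/lat",al(s["position"]),"z",s["position"][2].round(4),"yaw",np.degrees(np.arctan2(m[1,0],m[0,0])-np.arctan2(d[1],d[0])).round(2),"F",s["contact_force"].round(1),"t",s["clock"])
for nm,t in(("wrist","w"+tag),("top","top"+tag)):
    try: print(nm,tray(t,c[0],c[1],nm))
    except Exception as e: print(nm,e)
E
python3 both.py 9 -145
```

```text
tcp al/lat (np.float64(-196.1), np.float64(0.6)) z 0.0062 yaw -89.93 F [-0.7  0.3  0.3] t 13.525
wrist ('centre al/lat', [-132.6, 0.2], 'size', array([0.0654, 0.0998]), 'heading rel d (deg,+=to -x)', np.float64(0.21))
top ('centre al/lat', [-128.7, -0.1], 'size', array([0.0652, 0.0935]), 'heading rel d (deg,+=to -x)', np.float64(-0.17))
```

View pics/w9.png

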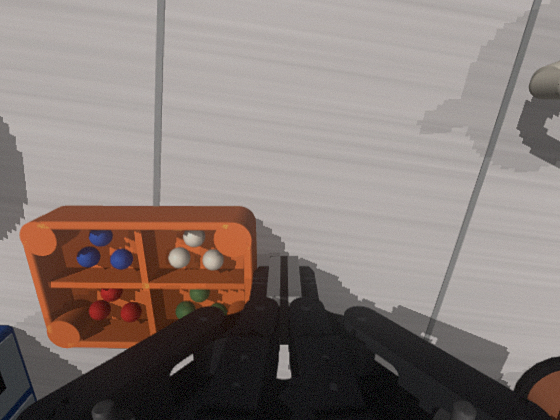

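The tray at (140,280) px moved straight: 0.0–0.2 mm off, heading about 0°. Continuing.

>>> drive_tool(targets=[0,0,0,0,-6,0,0,0,0,0,0,-8,0,0,0,0,0,0,-8,0,0,0,0,0,0,-8,0,0,0,0,0,0,-8,0,0,0,0,0,0,-8,0,0,0,0,0,0,-8,0,0,0,0,0,0,0,0,0])

```text
clock: 14.62
position: [0.5554, -0.1625, 0.0067]
ee_rot: [-0.0, 0.998, 0.07, -0.0]
contact_force: [0.8, -0.2, -0.6]
width: 0.0001
```

```bash
python3 both.py 10 -80
```

```text
tcp al/lat (np.float64(-143.0), np.float64(1.1)) z 0.0067 yaw -89.91 F [ 0.8 -0.2 -0.6] t 14.625
wrist ('centre al/lat', [-78.7, 0.3], 'size', array([0.0656, 0.0997]), 'heading rel d (deg,+=to -x)', np.float64(0.22))
top ('centre al/lat', [-64.4, 0.2], 'size', array([0.0656, 0.0719]), 'heading rel d (deg,+=to -x)', np.float64(-89.14))
```

View pics/w10.png

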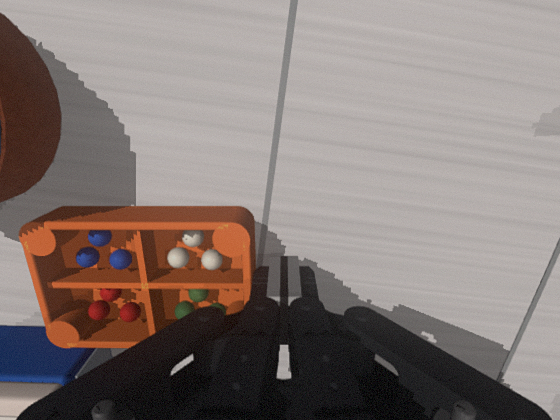

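View pics/top10.png

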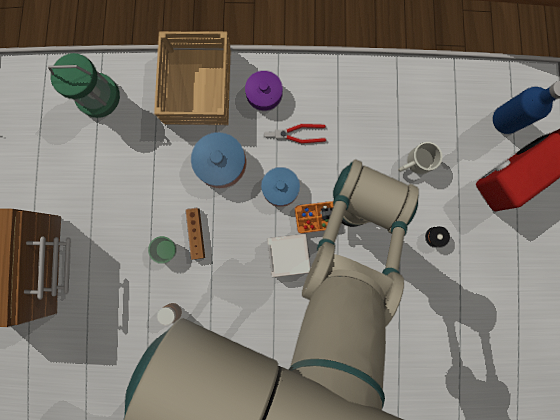

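The tray front is inside the gap, with jar at (10,110) and cabinet at (45,360) both clear, 0.3 mm off. Continuing through.

>>> drive_tool(targets=[0,0,0,0,-6,0,0,0,0,0,0,-8,0,0,0,0,0,0,-8,0,0,0,0,0,0,-8,0,0,0,0,0,0,-8,0,0,0,0,0,0,-8,0,0,0,0,0,0,-8,0,0,0,0,0,0,-6,0,0,0,0,0,0,0,0,0])

```text
clock: 15.85
position: [0.5469, -0.1031, 0.0066]
ee_rot: [-0.001, 0.998, 0.07, -0.0]
contact_force: [0.4, -1.1, 0.0]
width: -0.0003
```

```bash
python3 both.py 11 -18
```

```text
tcp al/lat (np.float64(-83.0), np.float64(0.9)) z 0.0066 yaw -89.93 F [ 0.4 -1.1  0. ] t 15.85
wrist ('centre al/lat', [-19.2, 0.0], 'size', array([0.0642, 0.1023]), 'heading rel d (deg,+=to -x)', np.float64(3.08))
top ('centre al/lat', [4.5, -0.5], 'size', array([0.0646, 0.0519]), 'heading rel d (deg,+=to -x)', np.float64(-270.43))
```

View pics/w11.png

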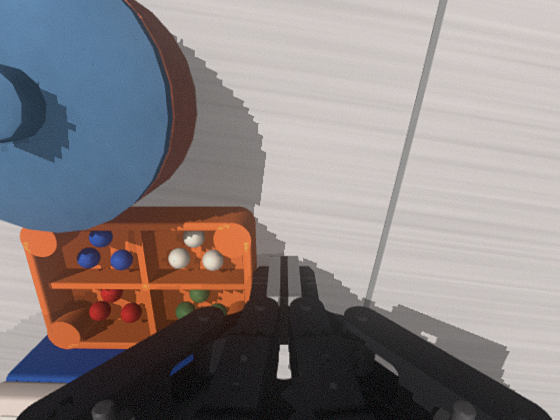

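The tray sits in the same pixels relative to the tool as before, so it is still straight. The 3° reading comes from the jar lid covering the tray's edge. Continuing.

>>> drive_tool(targets=[0,0,0,0,-6,0,0,0,0,0,0,-8,0,0,0,0,0,0,-8,0,0,0,0,0,0,-8,0,0,0,0,0,0,-8,0,0,0,0,0,0,-8,0,0,0,0,0,0,-8,0,0,0,0,0,0,-6,0,0,0,0,0,0,0,0,0])

```text
clock: 17.08
position: [0.5388, -0.044, 0.0067]
ee_rot: [-0.0, 0.998, 0.07, -0.0]
contact_force: [-0.8, -0.2, -0.4]
width: -0.0003
```

```bash
python3 both.py 12 42
```

```text
tcp al/lat (np.float64(-23.3), np.float64(1.0)) z 0.0067 yaw -89.93 F [-0.8 -0.2 -0.4] t 17.075
wrist ('centre al/lat', [40.8, 3.3], 'size', array([0.0723, 0.0996]), 'heading rel d (deg,+=to -x)', np.float64(0.23))
top ('centre al/lat', [78.7, -0.3], 'size', array([0.0637, 0.0223]), 'heading rel d (deg,+=to -x)', np.float64(-89.96))
```

View pics/w12.png

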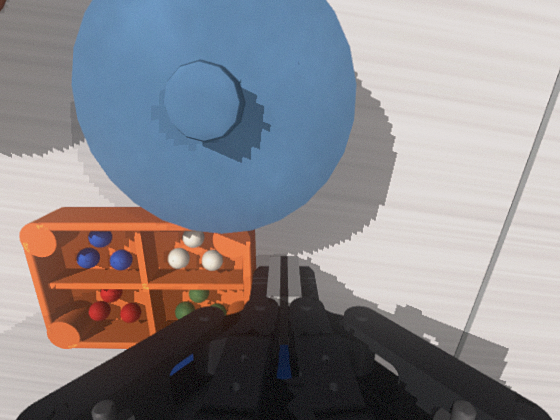

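View pics/top12.png

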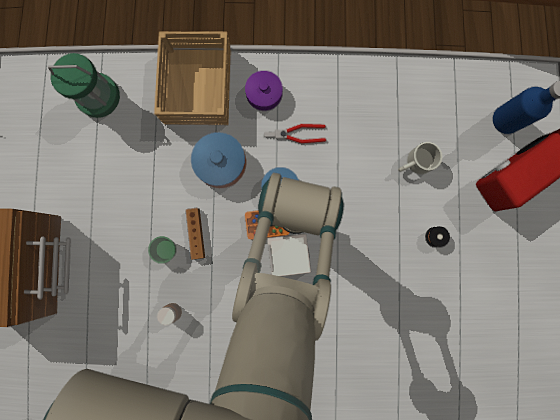

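>>> drive_tool(targets=[0,0,0,0,-6,0,0,0,0,0,0,-8,0,0,0,0,0,0,-8,0,0,0,0,0,0,-8,0,0,0,0,0,0,-8,0,0,0,0,0,0,-8,0,0,0,0,0,0,-8,0,0,0,0,0,0,-6,0,0,0,0,0,0,0,0,0])

```text
clock: 18.3
position: [0.5303, 0.0156, 0.0066]
ee_rot: [-0.0, 0.998, 0.07, -0.0]
contact_force: [-0.5, 0.1, 0.6]
width: -0.0004
```

```bash
python3 both.py 13 102; python3 - <<'E'
from look import *
print("bigjar",al(unproj(camT("top"),[(218,159)],.07)[0]))
E
```

```text
tcp al/lat (np.float64(36.9), np.float64(0.8)) z 0.0066 yaw -89.94 F [-0.5  0.1  0.6] t 18.3
wrist ('centre al/lat', [100.6, 3.0], 'size', array([0.0722, 0.1001]), 'heading rel d (deg,+=to -x)', np.float64(0.42))
top ('centre al/lat', [106.5, -25.1], 'size', array([0.017, 0.037]), 'heading rel d (deg,+=to -x)', np.float64(-277.91))
bigjar (np.float64(132.3), np.float64(154.9))
```

View pics/w13.png

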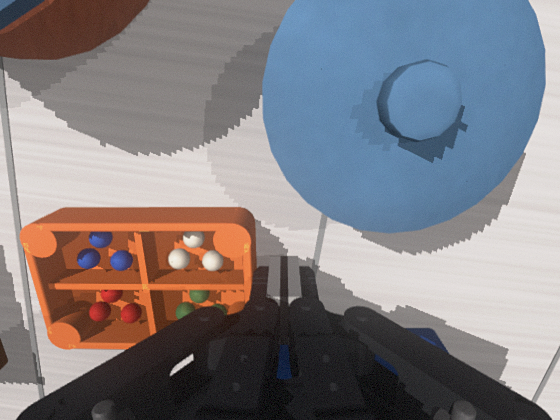

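View pics/top13.png

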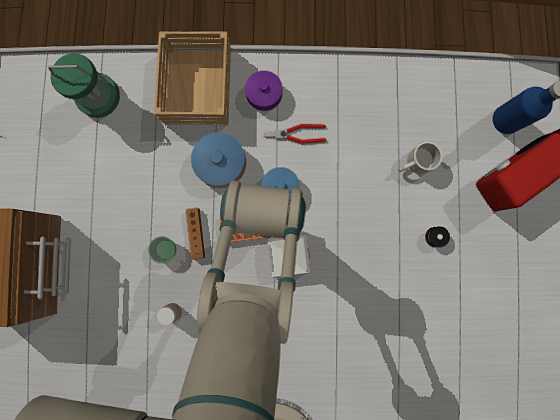

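The tray's rear is at about 51 mm along, clear of the cabinet's far face at 45. The front is at about 151, and the block face at about 197 is just visible at the left edge (0,345). I'll push 30 mm more at lower speed and look.

>>> drive_tool(targets=[0,0,0,0,-6,0,0,0,0,0,0,-6,0,0,0,0,0,0,-6,0,0,0,0,0,0,-6,0,0,0,0,0,0,-4,0,0,0,0,0,0,-2,0,0,0,0,0,0,0,0,0])

```text
clock: 19.27
position: [0.5265, 0.0448, 0.0068]
ee_rot: [-0.0, 0.998, 0.069, 0.0]
contact_force: [0.3, -0.1, -0.7]
width: -0.0001
```

```bash
python3 both.py 14 132
```

```text
tcp al/lat (np.float64(66.3), np.float64(1.1)) z 0.0068 yaw -89.95 F [ 0.3 -0.1 -0.7] t 19.275
wrist ('centre al/lat', [130.0, 2.8], 'size', array([0.0724, 0.1001]), 'heading rel d (deg,+=to -x)', np.float64(0.31))
top ('centre al/lat', [139.1, -26.1], 'size', array([0.0145, 0.061 ]), 'heading rel d (deg,+=to -x)', np.float64(-271.18))
```

View pics/w14.png

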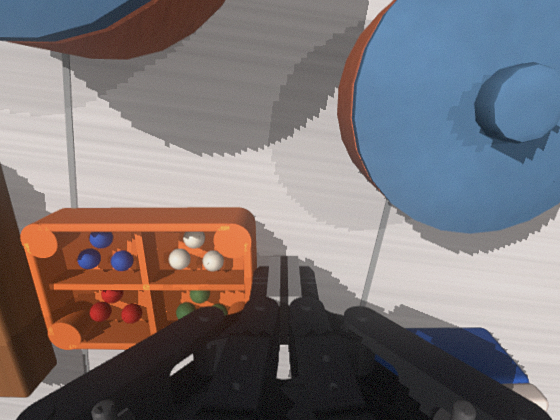

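View pics/top14.png

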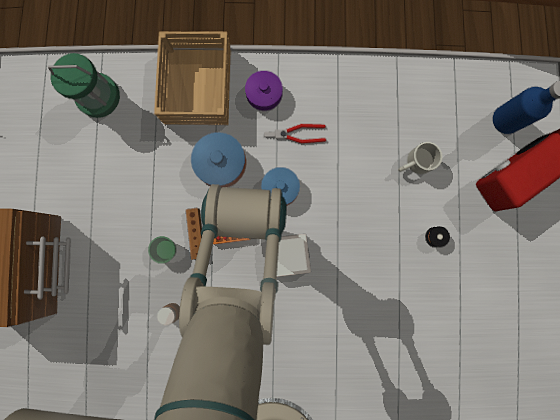

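```bash
python3 - <<'E'
import cv2
im=cv2.imread("pics/w14.png")[140:410,0:150]
cv2.imwrite("pics/c14.png",cv2.resize(im,None,fx=2.2*1,fy=2.2,interpolation=cv2.INTER_CUBIC))
E
```

```text
(no output)
```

View pics/c14.png

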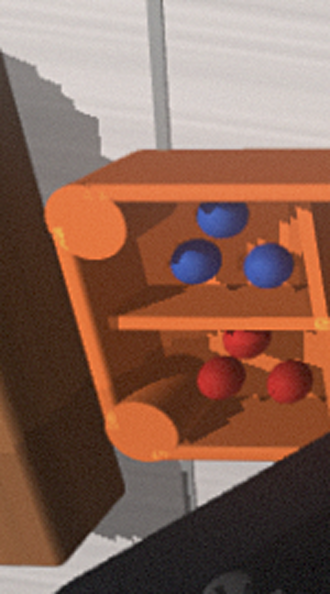

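```bash
python3 - <<'E'
from look import *
cam=camT("wrist",dict(np.load("w14.npz")))
f=lambda px,z:[tuple(map(float,al(p))) for p in unproj(cam,[(x/2.2,140+y/2.2) for x,y in px],z)]
print("base",f([(0,50),(35,170),(125,490)],0)); print("topedge",f([(0,390),(62,565)],.025))
print("tray front top",f([(46,215),(78,330),(108,430)],.022))
top=camT("top")
im=cv2.imread("pics/top14.png")[195:275,170:250];cv2.imwrite("pics/t14.png",cv2.resize(im,None,fx=7,fy=7,interpolation=cv2.INTER_CUBIC))
E
```

```text
base [(199.8, 54.0), (199.0, 26.7), (198.9, -64.0)]
topedge [(197.8, -13.6), (197.3, -62.4)]
tray front top [(179.7, 25.4), (179.6, -0.6), (179.3, -25.9)]
```

View pics/t14.png

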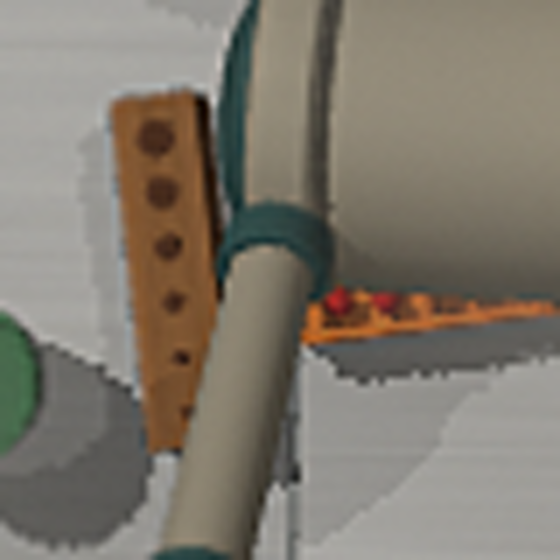

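The remaining gap is about 18.5 mm: block face at 197.5–199, tray front at 179.6. I'll push 12.5 mm more, slowly, then back off and lift.

>>> drive_tool(targets=[0,0,0,0,-2.5,0,0,0,0,0,0,-3,0,0,0,0,0,0,-3,0,0,0,0,0,0,-2.5,0,0,0,0,0,0,-1.5,0,0,0,0,0,0,0,0,0])

```text
clock: 20.12
position: [0.5248, 0.0572, 0.0067]
ee_rot: [-0.0, 0.998, 0.069, 0.0]
contact_force: [0.5, -0.9, 0.6]
width: 0.0
```

```bash
python3 both.py 15 144; python3 - <<'E'
import cv2
im=cv2.imread("pics/w15.png")[140:410,0:150]
cv2.imwrite("pics/c15.png",cv2.resize(im,None,fx=2.2*1,fy=2.2,interpolation=cv2.INTER_CUBIC))
E
```

```text
tcp al/lat (np.float64(78.8), np.float64(1.1)) z 0.0067 yaw -89.95 F [ 0.5 -0.9  0.6] t 20.125
wrist ('centre al/lat', [153.2, 2.8], 'size', array([0.0724, 0.1221]), 'heading rel d (deg,+=to -x)', np.float64(0.38))
top ('centre al/lat', [157.2, -26.9], 'size', array([0.0137, 0.062 ]), 'heading rel d (deg,+=to -x)', np.float64(-271.66))
```

View pics/c15.png

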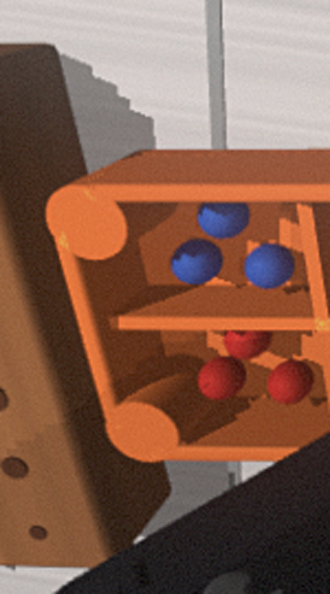

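The gap now shows about 6 mm. Backing off, lifting, and clearing the view.

>>> drive_tool(targets=[0,0,0,0,5,0,0,0,0,0,0,8,0,0,0,0,0,0,0,-30,0,0,0,0,0,0,-50,0,0,0,0,0,0,-60,0,0,0,0,0,55,-10,0,0,0,0,0,55,0,0,0,0,0,0,55,0,0,0,0,0,0,55,0,0,0,0,0,0,40,0,0,0,0,0,0,0,0,0])

```text
clock: 21.6
position: [0.5627, -0.2172, 0.1562]
ee_rot: [0.0, 0.998, 0.067, 0.0]
contact_force: [-0.9, 0.5, 0.2]
width: -0.0004
```

```bash
python3 both.py 16 142; python3 - <<'E'
from meas import *
from look import *
cam=camT("top")
im=cv2.imread("pics/top16.png")
for nm,t in (("before","top0"),("after","top16")):
    im=cv2.imread(f"pics/{t}.png");s=2000;x0,x1,y0,y1=.5013-.085,.5013+.085,.172,.26
    r=rect(cam,im,.025,x0,x1,y0,y1,s);h=cv2.cvtColor(r,cv2.COLOR_BGR2HSV).astype(int)
    m=((h[...,0]<22)&(h[...,1]>90)&(h[...,2]>60)).astype(np.uint8);m=cv2.morphologyEx(m,cv2.MORPH_CLOSE,np.ones((25,25)));m=cv2.morphologyEx(m,cv2.MORPH_OPEN,np.ones((9,9)))
    o=minrect(m,x0,y0,s)[0];print(nm,"far corners",sorted([tuple(map(float,al(q))) for q in o[3]]))
r=rect(cam,im,.022,.42,.64,.0,.26,3000);cv2.imwrite("pics/fin.png",r)
E
```

```text
tcp al/lat (np.float64(-198.2), np.float64(0.8)) z 0.1562 yaw -90.19 F [-0.9  0.5  0.2] t 21.6
wrist list index out of range
top ('centre al/lat', [141.9, -1.1], 'size', array([0.0655, 0.1   ]), 'heading rel d (deg,+=to -x)', np.float64(-0.56))
before far corners [(192.3, 55.3), (192.5, -64.4), (227.1, 55.4), (227.3, -64.3)]
after far corners [(191.1, 55.2), (191.2, -64.4), (227.1, 55.3), (227.2, -64.3)]
```

View pics/top16.png

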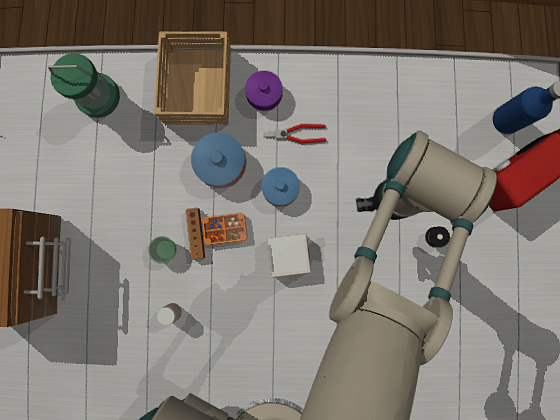

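View pics/fin.png

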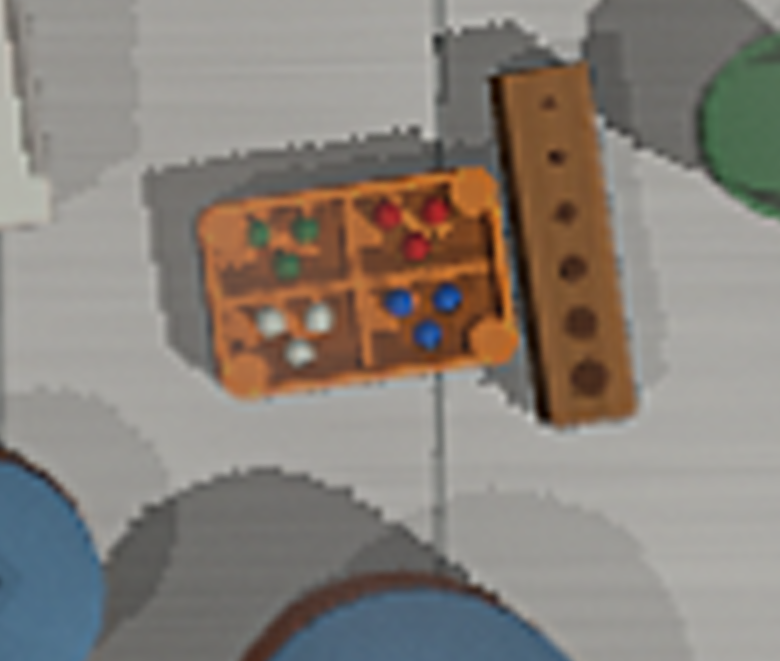

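The tray at (225,228) px is centred at 142 mm along, -1 mm lateral, heading -0.6°. Its front is about 5 mm from the block, whose far corners have not moved. Handing in.

```bash
python3 -c "
from rig import *
print(get_state()['clock']);print(sign_off())"
```

```text
21.7
the job is handed in; nothing more can be done
None
```

I pushed the orange tray through the gap between the smaller blue jar and the cabinet, and it now lies fully clear on the far side. I handed the job in at 21.7 s.

- **Lining up:** the tray started about 11° off the gap's direction, so I squared it up with three gentle side nudges from the open fingertips.
- **The push:** I drove it through with shut fingers turned 90°. Opened the other way, the finger linkage would have hit the jar and cabinet. The tray was never gripped or lifted.

**Last check (top camera, arm clear):**
- **Tray:** it lies within about 1 mm of the gap's centre line and 0.6° of its direction. Its rear end is about 47 mm past the cabinet's far face.
- **Gauge block:** the tray's leading end is about 5 to 6 mm from it. Its far corners measured the same before and after to 0.1 mm.
- **Forces and other things:** the tool force, read only at the end of each move, stayed near its noise of about 1 N. In the picture the dish, pliers, spool, bottle and mug all look to be where they started, but I did not measure them.

**Readings that disagreed:** some tray fits made while the jar lid or the arm covered part of the tray, or with the block in view, were wrong. They gave up to 3° of heading or 3 mm to the side in the wrist camera, and more in the top camera. I ignored those and went by the uncovered views. In the final "after" picture the block's near edge was also unreliable because the tray is so close, so I took the block face from the wrist picture just before the last 12.5 mm of push.

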